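# Close an injector nozzle in its clamshell holder, turn it over and tighten the clamp

### The job

Lay the nozzle holder with the brass-coloured band into the saddles of the blue clamshell holder and shut the lid fully. Then turn the whole holder over, without letting it drop or slam, so that it lies flat on its lid in the middle of the round black mat. Finally turn the orange clamp knob, which now points up, clockwise until its screw is home and its torque clutch has slipped by a good 20 degrees, and leave the other things on the bench where they are.

Things in the scene. Friction and masses are not known exactly. Their poses are not given: they have to be found in the camera images.
- nozzle_brass: The part to load: a grey steel injector nozzle holder with a brass-coloured band (the two others have a black band), lying on the bench, 121 long, 23 wide at the hexes, 20 high, about 0.16 kg. Origin: centre of its underside; y along its length, z up. Taken across its middle from above (there 16 to 23 wide).
- holder: Clamshell holder, blue base 84 (x) by 156 (y), 67.5 high with the lid shut, 0.73 kg, loose. Starts upright, lid open. Origin: centre of the underside of its feet; z up through the lid when upright; y along the length; +x: spine with the hinge, -x: front with the handle. End feet (10 thick, at y = -71 and 71, z 0 to 34) carry the base plate (z 34 to 40). It stands stably on its spine.
- seat (a point): Middle of the channel floor, holder frame [0, 0, 40], holder axes: the centre of the part's underside belongs here, the part along y, either way round. Saddle cheeks at y = -58 to -28 and 28 to 58 (tops at z 56) leave a channel 28 wide; between y = -28 and 28 the plate is open on both sides for fingers up to the spine wall (x 36 to 42, top z 58). End stops 132 apart.
- bar (a point): Middle of the grip of the handle, which belongs to the base: a round black bar, diameter 12, along y, 56 free between its stems, at holder frame [-90, 0, 37]; holder axes. Gap of 42 between bar and base plate. Pinched across from above, the bar turns between the finger pads, so that the holder can be tipped over its spine edge or hung from the bar.
- middle (a point): Middle of the holder's body (holder frame [0, 0, 34]); holder axes.
- lid (a joint): Opening angle of the lid, rad: 0 shut, 1.95 to 2.35 at the start (leaning back beyond upright), limit 2.6. Hinge axis along y at holder frame x = 38, z = 64.5. Friction hinge (0.13 N m): the lid stays where it is left and must be pushed fully down; no latch, the friction keeps it shut while the holder is turned.
- lid_edge (a point): Middle of the free edge of the aluminium lid, 80 from the hinge axis. The lid is a plate 76 by 156 (y) and 6 thick, with a lip 3 thick and 10 deep under the free edge; shut, its underside is at holder z 61.5 and its top at 67.5.
- screw (a joint): Angle of the clamp screw in rad: 0 loose, 0.9 home at its stop, 0.1 to 0.5 at the start. Turns with the knob (friction 0.02 N m), grows as the knob is turned clockwise as seen looking at the knob (from above once the holder is turned over).
- knob (a joint): Angle in rad by which the knob has slipped on the screw, clockwise positive: 0 at the start. The clutch gives at 0.12 N m, which happens only when the screw is at its stop (or held); it does not spring back.
- knob_grip (a point): Middle of the orange clamp knob, round, diameter 34 (37 over its ribs), 24 long, on the holder's middle axis under the base plate (holder z 2 to 26), 132 free between the feet. Reachable only when the holder is turned over: it then points up, its top 65.5 and the base plate 33.5 above the mat.
- mat: Round black rubber mat, fixed to the bench, diameter 224, 3 thick, with a thin green ring near its rim. Origin: centre of its underside.
- tester: Large green test unit fixed at the back of the bench, 335 wide (y), 330 high; its front face lies 84 in front of (-x of) its origin, which is in the middle of its underside. Two hose fittings stick out to 155 in front of the origin, at 114 to the right of it, 200 and 260 above the bench.
- bench_vice: Small steel bench vice, fixed to the bench at the left, about 70 wide (along y), 180 long (along x) and under 100 high. Origin: middle of its underside.
- nozzle_black_a: Bystander: nozzle holder with a black band, lying, 118 long; origin as for the part.
- nozzle_black_b: Bystander: nozzle holder with a black band, lying, 122 long; origin as for the part.
- oil_bottle: Bystander: black oil bottle with a yellow-green cap, standing, diameter 45, 152 high; origin: centre of its underside.
- spray_can: Bystander: black spray can with white shoulder and red button, standing, diameter 57, 198 high; origin: centre of its underside.
- tape_roll: Bystander: roll of thread tape with a red flange, diameter 54, 16 high, lying flat; origin: centre of its underside.
- breaker_bar: Bystander: short chrome breaker bar with a black rubber grip, lying, 205 long (y), 21 thick; origin: centre of its underside.
- marker: Bystander: black marker pen with a blue cap, lying, 127 long (y), diameter 14; origin: centre of its underside.

How it is judged:
On the way, in this order (a step that is already met when the one before it is completed fails the run):
1. the part with the brass-coloured band lies in the saddles of the upright holder, lid still open (x of nozzle_brass in the frame of seat between -0.012 and 0.012 m and y of nozzle_brass in the frame of seat between -0.01 and 0.01 m and z of nozzle_brass in the frame of seat between -0.004 and 0.006 m and angle between the y axis of nozzle_brass and the y axis of holder, either way round below 0.15 rad and angle between holder's own z axis and vertical below 0.3 rad and value of joint lid above 0.5 rad), for 0.2 s.
2. the lid is shut over the part, the holder still upright (x of nozzle_brass in the frame of seat between -0.012 and 0.012 m and y of nozzle_brass in the frame of seat between -0.01 and 0.01 m and z of nozzle_brass in the frame of seat between -0.004 and 0.006 m and angle between the y axis of nozzle_brass and the y axis of holder, either way round below 0.15 rad and value of joint lid below 0.06 rad and angle between holder's own z axis and vertical below 0.3 rad), for 0.2 s.
3. the shut holder lies turned over on the mat (x of nozzle_brass in the frame of seat between -0.012 and 0.012 m and y of nozzle_brass in the frame of seat between -0.01 and 0.01 m and z of nozzle_brass in the frame of seat between -0.004 and 0.006 m and angle between the y axis of nozzle_brass and the y axis of holder, either way round below 0.15 rad and value of joint lid below 0.06 rad and angle between holder's own z axis and vertical above 3.05 rad and horizontal distance between middle and mat below 0.05 m), for 0.2 s.
4. the clamp knob is turned clockwise until the screw is home and the clutch has slipped (value of joint screw above 0.86 rad and value of joint knob above 0.3 rad), for 0.1 s.
At the end, for the whole second after the job is handed in: The holder lies at rest upside down (within 5 degrees) on its lid, its middle within 50 mm of the centre of the mat; the lid is shut (under 0.06 rad) with the part with the brass-coloured band in its saddles; the screw is home (over 0.86 rad) and the clutch has slipped by more than 0.3 rad (all of step 3 and all of step 4 and linear speed of holder below 0.02 m/s); the robot touches nothing.
It fails at once if the holder is dropped or slams over (turns faster than 7 rad/s) (angular speed of holder above 7 rad/s).
It fails at once if another thing on the bench is pushed away by more than 30 mm or overturned (distance of any of nozzle_black_a, nozzle_black_b, oil_bottle, spray_can, tape_roll, breaker_bar, marker from where it was at the start of the episode above 0.03 m or angle between any of oil_bottle, spray_can's own z axis and vertical above 0.5 rad).
It also fails if it takes over 72 s, if anything falls off the work surface, if the arm or the gripper's body presses on something with over 40 N, if the wrist force passes 120 N, or if a joint passes its speed limit or range.

### The arm

A 6-joint arm with a two-finger parallel gripper is mounted at the origin on a cart in front of the work surface, level with it; the furniture and walls round the work are solid. World frame = base frame: x ahead of the robot, y to its left, z up, the work surface at z = 0. Lengths are in m, angles in rad, forces in N, time in s.
With the tool pointing down it reaches from about 0.3 to 0.875 m from the base axis. Payload 4.2 kg.
Tool frame: the origin (TCP) lies on the centre line of the jaws, within the pads' length; the fingertips stand 11 mm ahead of it and the grasp point (between the pads) lies 8 mm behind it; z points along the fingers, y is the line along which they close (so a half turn about z gives the same grasp; the last joint's range is limited). The gripper opens to 85 mm and grips with 20 to 120 N. Pads are 22 mm wide; open, the fingers measure 114 mm over their backs; the gripper's body (76 mm by 85 mm) begins 54 mm behind the grasp point. The pads swing forward as they close: fully open they stand 13 mm farther back than shut.
Start: joints at [-1.179, 0.32, 1.565, -0, 1.257, -0.02], TCP at [0.23, -0.527, 0.242] pointing down, gripper open.
Joint ranges: [-3.11, 3.11], [-0.84, 2.01], [0.21, 2.61], [-1.34, 4.49], [0.05, 2.63], [-2.56, 2.56]. Speed limits (rad/s): [2.57, 2.57, 3.14, 3.14, 3.14, 3.14].

### API

Orientations are given as a 3x3 rotation matrix whose columns are the frame's x, y, z axes.
In Python, from plant import bot gives the robot as it stands.
- The arm moves only by the tool step_arm, never from a script. Its argument "rows" is text: rows parted by semicolons, each of 7 numbers parted by spaces: the shift along the tool's x, y, z in units of 15 cm (1.0 is 15 cm), then the turn, a rotation vector about the tool's x, y, z in units of pi rad (1.0 is pi rad), then the opening, from -1 (shut) to 1 (fully open). In form: dx dy dz rx ry rz jaw; .... A call has 1 to 12 rows; each row is the pose to reach, as a shift and turn from the pose commanded when the call began, along the tool's axes at that moment, turning the shorter way round; what a row does not reach only later rows make up. A row lasts 1/8 s, in which the tool goes at most 62.5 mm and 10.7 degrees, less where a joint would pass 70% of its speed; a pose out of reach is approached as far as the arm can. A call with a number of a shift or a turn outside -1 to 1 is refused whole. A call with a gripper value outside its range is refused whole. The fingers move at their own pace and stop on an object; "force" is the grip in N (left out, the last holds). Time passes only in rows, so rows that repeat a pose let the fingers close. It gives the time, the measured TCP pose, the force, the opening and the grip force at its end, in the units of the state.
- bot.get_state(): the state, without advancing time (a new reading comes with each control period).
- bot.read_camera(name): name is "scene" or "top"; returns a dict with "pixels" (480x640x3 uint8, red, green, blue), "depth" (480x640 float32, m along the optical axis (not along the pixel's ray), 0 where there is no reading), "intrinsics" (3x3 intrinsics, pixels), "k1" (the pictures are not rectified: a ray, as slopes to the right and down, at radius r is drawn at 1 + k1 r^2 times it, then the intrinsics apply), "R" (3x3) and "t" (3): a world point X has camera coordinates R X + t. Camera axes: x right, y down, z forward; pixel columns grow to the right and rows downward; lengths in m; the calibration is good to about 2 mm. A picture is of the moment at which its call begins.
- bot.sign_off(): hands the job in; it is judged then, once.
The state is a dict: "time": time; "q": joint angles; "qd": joint speeds; "joint_efforts": joint torques, N m; "tool_pos": TCP position; "ee_rot": TCP orientation; "force": force on the tool from outside, world axes, zero at the start; "ft_torque": the same for the moment, N m; "width": opening from 0.0 (shut) to 1.0 (fully open); "grip_force": force on a finger pad.
Only numpy, scipy, OpenCV 4.12 (cv2) and the standard library are available. Lean on these libraries where they do the work, as an engineer would, in place of code of your own. Each camera call takes 0.05 s, during which the arm holds its last target. There are 200 camera calls.

## Working session

There is one attempt and no reset: what is moved stays moved. The work goes in short steps, Python scripts to look and compute and a tool call to move; the robot and the scene stay as the last step left them, time stands still between calls to the robot, and variables do not carry over. Pictures are saved under pics/ and viewed, at most 10 in all, crops included, and the job is handed in when it is done.

Besides the shell and the picture viewer there is one more tool, called after "Request:" by a JSON object that holds its "op" and its "data". step_arm: Moves the arm, as the interface text tells. Its arguments: {"type":"object","properties":{"rows":{"type":"string"},"force":{"type":"number"}},"required":["rows"]}

```bash
mkdir -p pics
cat > h.py <<'E'
import numpy as np, cv2, pickle
from plant import bot
def cam(n):
    c=bot.read_camera(n); return c
def pts(c):
    K=c["intrinsics"];h,w=c["depth"].shape
    u,v=np.meshgrid(np.arange(w),np.arange(h))
    p=und(c,np.stack([u.ravel(),v.ravel()],1).astype(float))
    d=c["depth"].ravel()
    X=np.c_[p*d[:,None],d]
    return ((X-c["t"])@c["R"]).reshape(h,w,3)
def und(c,uv):
    D=np.array([c["k1"],0,0,0,0.])
    return cv2.undistortPoints(np.asarray(uv,float).reshape(-1,1,2),np.array(c["intrinsics"],float),D).reshape(-1,2)
def ray(c,uv,z):
    p=und(c,uv);d=np.c_[p,np.ones(len(p))]@c["R"];o=-c["R"].T@c["t"]
    return o+d*((z-o[2])/d[:,2])[:,None]
E
python3 - <<'E'
from h import *
for n in("scene","top"):
    c=cam(n);pickle.dump(c,open(n+".pkl","wb"));cv2.imwrite(f"pics/{n}0.png",c["pixels"][...,::-1])
    print(n,-c["R"].T@c["t"],c["R"][2],c["k1"],(c["depth"]>0).mean(),c["intrinsics"][0])
print(bot.get_state())
E
```

```text
scene [0.08683236 0.77290786 0.53561539] [ 0.46855907 -0.76197221 -0.44704669] -0.01630020887863706 0.9958756510416666 [454.96596289   0.         326.44790466]
top [0.35241983 0.00134403 1.30792945] [ 0.1616869  -0.00817093 -0.98680828] -0.019624082112935325 0.9960709635416667 [460.03931703   0.         327.34365693]
{'time': 0.1, 'q': array([-1.17897735e+00,  3.20222942e-01,  1.56555091e+00, -2.33060304e-05,
        1.25740014e+00, -2.00068021e-02]), 'qd': array([-0.00073689, -0.00210844, -0.00102603,  0.00081773, -0.00234605,
       -0.0009174 ]), 'joint_efforts': array([ 1.35573922e-03, -4.16409051e+01, -2.34705305e+01, -7.12196356e-05,
        4.90994687e-03, -1.71300132e-05]), 'tool_pos': array([ 0.22999818, -0.52655278,  0.24157158]), 'ee_rot': array([[ 9.16388642e-01,  4.00289229e-01, -6.24358009e-04],
       [ 4.00289716e-01, -9.16387490e-01,  1.45303521e-03],
       [ 9.48047343e-06, -1.58146905e-03, -9.99998749e-01]]), 'force': array([-0.28075214,  0.04683787, -0.43100431]), 'ft_torque': array([-0.0081772 ,  0.01261387, -0.03557487]), 'grip_force': 0.0, 'width': 1.000274760514836}
```

View pics/top0.png

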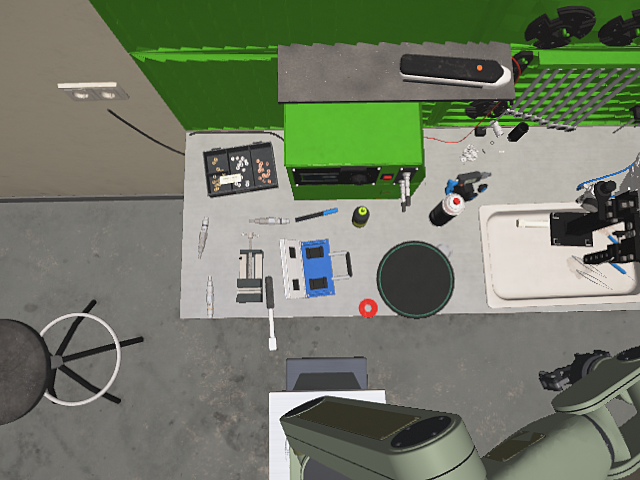

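View pics/scene0.png

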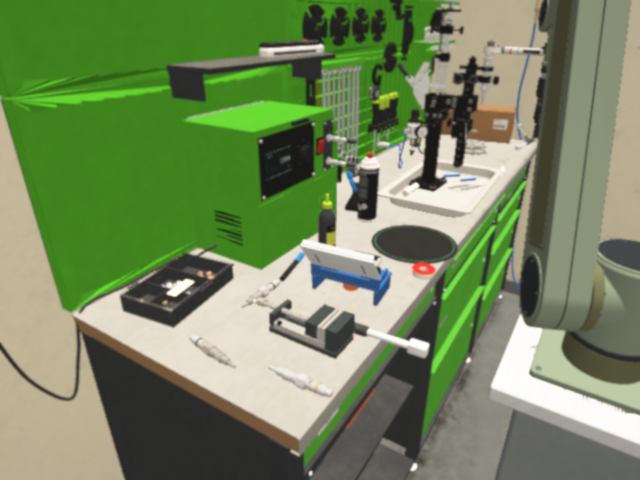

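The top view shows the holder at about (315,268) with its handle to the right (345,264). The mat is at (415,279), and three nozzles lie at (203,238), (268,220) and (210,296). I'll zoom in on the bands and take point positions.

Run:
```python
from h import *
c=pickle.load(open("top.pkl","rb"));im=c["pixels"][...,::-1]
cv2.imwrite("pics/crop.png",cv2.resize(im[200:320,190:360],None,fx=4.7,fy=4.7,interpolation=cv2.INTER_CUBIC))
s=pickle.load(open("scene.pkl","rb"));P=pts(c)
hsv=cv2.cvtColor(np.ascontiguousarray(c["pixels"]),cv2.COLOR_RGB2HSV)
def sub(m,name):
    n,l,st,ce=cv2.connectedComponentsWithStats(m.astype(np.uint8))
    for i in range(1,n):
        if st[i,4]>40: print(name,st[i],ce[i].round(1),np.median(P[l==i],0).round(4))
roi=np.zeros(P.shape[:2],bool);roi[195:330,180:480]=1
sub(roi&(hsv[...,0]>100)&(hsv[...,0]<125)&(hsv[...,1]>120),"blue")
sub(roi&(hsv[...,2]<70),"dark")
sub(roi&(hsv[...,0]<8)&(hsv[...,1]>150),"red")
Z=P[...,2]
print("table z",np.median(Z[300:310,230:240]))
for nm,(x0,x1,y0,y1) in dict(a=(192,216,214,262),b=(245,292,212,228),c=(200,220,272,322)).items():
    m=np.zeros_like(roi);m[y0:y1,x0:x1]=1;m&=(Z>0.007)&(Z<.05)
    q=P[m];r=cv2.minAreaRect(np.float32(q[:,:2]));
    v=np.linalg.eigh(np.cov(q[:,:2].T))[1][:,1]
    hs=hsv[m];print(nm,m.sum(),r,v,q[:,2].max(),"brass px",((hs[:,0]>10)&(hs[:,0]<30)&(hs[:,1]>70)).sum())
```

```text
blue [323 208  15   7  59] [329.8 211.1] [ 0.6523 -0.0186  0.012 ]
blue [ 301  239   34   59 1159] [317.3 268.1] [0.4848 0.0197 0.0406]
dark [461 195  16   7  60] [467.2 197. ] [ 0.6778 -0.4071  0.0463]
dark [429 201  26  25 310] [439.2 215.8] [ 0.6133 -0.3108  0.0915]
dark [352 207  17  17 165] [359.3 217.1] [ 0.6149 -0.0943  0.0999]
dark [295 212  28  10  86] [308.5 216.4] [0.6372 0.0449 0.0123]
dark [377 241  77  78 403] [413.7 281.8] [ 0.4391 -0.2516  0.0028]
dark [ 381  245   69   70 3805] [415.1 279.2] [ 0.4515 -0.2565  0.0033]
dark [289 247   6  11  51] [291.8 252.2] [0.5218 0.0857 0.0997]
dark [306 247  17  11 158] [314.2 252.2] [0.528  0.0285 0.0435]
dark [346 252   6  24  74] [348.3 263.9] [ 0.494  -0.0654  0.0427]
dark [310 277  17  12 162] [317.9 283.1] [0.4428 0.0187 0.0435]
dark [293 280   6  10  51] [295.5 284.5] [0.4354 0.0777 0.0988]
dark [239 293  24  10  45] [255.4 299.3] [0.3971 0.1757 0.0444]
red [359 299  19  19 226] [367.7 307.9] [ 0.373  -0.1183  0.0158]
table z 0.0006009096408206495
a 226 ((0.5817822217941284, 0.34760913252830505), (0.06304411590099335, 0.11851712316274643), 89.15361785888672) [-0.98929666  0.14591818] 0.025911540637584864 brass px 0
b 221 ((0.6270872950553894, 0.15454326570034027), (0.024545321241021156, 0.11914575845003128), 5.129581928253174) [0.02516289 0.99968336] 0.02617325289688472 brass px 0
c 233 ((0.4141686260700226, 0.3190981149673462), (0.026734063401818275, 0.11662515252828598), 83.82472229003906) [-0.99981297 -0.01933998] 0.024903536849910972 brass px 5
```

View pics/crop.png

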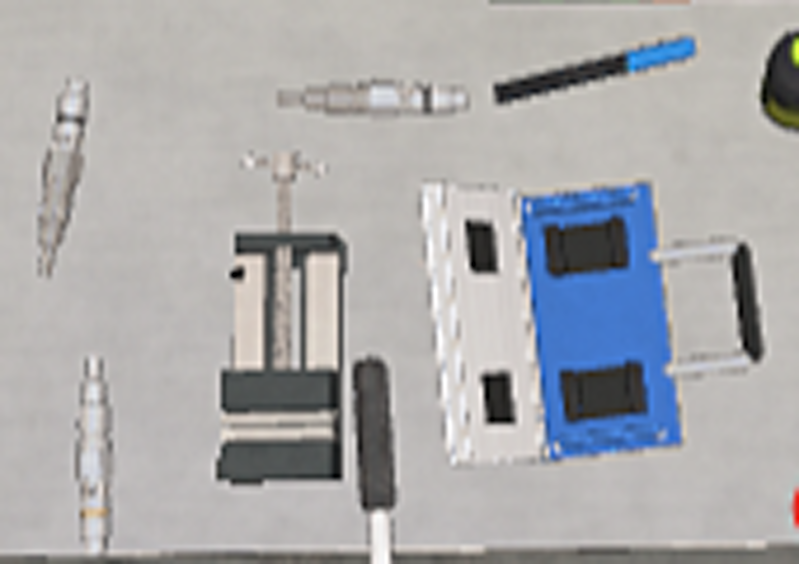

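The crop shows the brass band on the lower-left nozzle (crop (93,512)), lying along world x. The vice is beside it. I'll refine the nozzle, holder, lid and mat poses.

```bash
cat >> h.py <<'E'
from scipy.spatial.transform import Rotation as Rn
def go(p,yaw=None,R=None,p0=None,R0=None):
    """row numbers from the present pose to TCP p, yaw of tool x, tool down"""
    s=bot.get_state();p0=s["tool_pos"] if p0 is None else p0;R0=s["ee_rot"] if R0 is None else R0
    if R is None: R=R0 if yaw is None else down(yaw)
    return np.r_[R0.T@(np.array(p)-p0)/.15, Rn.from_matrix(R0.T@R).as_rotvec()/np.pi].round(3)
def down(a): return np.array([[np.cos(a),np.sin(a),0],[np.sin(a),-np.cos(a),0],[0,0,-1]])
E
python3 - <<'E'
from h import *
c=pickle.load(open("top.pkl","rb"));P=pts(c);Z=P[...,2]
im=c["pixels"];hsv=cv2.cvtColor(np.ascontiguousarray(im),cv2.COLOR_RGB2HSV)
# nozzle c
m=np.zeros(Z.shape,bool);m[270:322,198:222]=1;m&=(Z>.0035)&(Z<.05);q=P[m]
print("noz ext",q[:,0].min(),q[:,0].max(),q[:,1].min(),q[:,1].max())
for x in np.arange(.355,.48,.012):
    w=q[abs(q[:,0]-x)<.006]; 
    if len(w):print(x.round(3),len(w),w[:,1].mean().round(4),w[:,2].max().round(4),end=" | ")
print()
roi=np.zeros(Z.shape,bool);roi[235:302,296:342]=1
b=roi&(hsv[...,0]>100)&(hsv[...,0]<125)&(hsv[...,1]>120)
q=P[b&(abs(Z-.04)<.004)];print("plate",cv2.minAreaRect(np.float32(q[:,:2])),len(q))
q=P[b&(Z>.054)&(Z<.062)];print("spine",len(q),q.mean(0) if len(q) else 0)
# lid
lid=np.zeros(Z.shape,bool);lid[236:302,278:312]=1;lid&=(Z>.075)
q=P[lid];i=q[:,2]>q[:,2].max()-.008;print("lid",len(q),"top",q[i].mean(0),"lowest",q[q[:,2]<.085].mean(0),q[:,2].max())
# mat
d=(hsv[...,2]<75);d[:230]=0;d[330:]=0;d[:,:370]=0;d[:,460:]=0
cn=max(cv2.findContours(d.astype(np.uint8),0,1)[0],key=cv2.contourArea)
w=ray(c,cn[:,0].astype(float),.003);print("mat",cv2.minEnclosingCircle(np.float32(w[:,:2])))
r=roi.copy();r[:]=0;r[248:280,343:355]=1;q=P[r&(hsv[...,2]<90)&(Z>.03)];print("bar",q.mean(0),cv2.minAreaRect(np.float32(q[:,:2])))
p=np.array([.414,.319,.10]);s=bot.get_state();print(go([.414,.319,.12]),go([.414,.319,.12],.019))
E
```

```text
noz ext 0.3560801125120333 0.48863629908133077 0.2922419387252545 0.3592944929646581
0.355 11 0.3218 0.017 | 0.367 35 0.3212 0.0235 | 0.379 33 0.3212 0.024 | 0.391 30 0.3195 0.0247 | 0.403 40 0.3204 0.0249 | 0.415 37 0.3256 0.0243 | 0.427 25 0.3214 0.0233 | 0.439 32 0.3224 0.0233 | 0.451 23 0.3243 0.0214 | 0.463 16 0.3311 0.0174 | 0.475 20 0.3277 0.0137 | 
plate ((0.48619821667671204, 0.020327873528003693), (0.1537049114704132, 0.07643411308526993), 6.012593746185303) 899
spine 66 [0.48346064 0.02091686 0.05604676]
lid 1097 top [0.35241983 0.00134403 1.30792945] lowest [0.48153741 0.06846986 0.07991782] 1.3079294489336737
mat ((0.45279738306999207, -0.2565597891807556), 0.11088383197784424)
bar [ 0.49251022 -0.0655      0.05638795] ((0.43513038754463196, -0.045472268015146255), (0.03163188695907593, 0.18743160367012024), 70.06829071044922)
[ 3.381 -4.673  0.818  0.     0.     0.   ] [ 3.381 -4.673  0.818 -0.     0.     0.125]
```

Request:
{"op": "step_arm", "data": {"rows": "0.676 -0.935 0.1 0 0 0 1;0.676 -0.935 0.1 0 0 0 1;0.676 -0.935 0.1 0 0 0 1", "force": 40}}

```text
time: 0.48
tool_pos: [0.2667, -0.3554, 0.2267]
ee_rot: [[0.916, 0.4, -0.0], [0.4, -0.916, 0.001], [0.0, -0.001, -1.0]]
force: [-0.0, 0.7, 1.0]
width: 0.998
grip_force: 0.0
```

Request:
{"op": "step_arm", "data": {"rows": "0.676 -0.935 0.1 0 0 0 1;0.676 -0.935 0.1 0 0 0 1;0.676 -0.935 0.1 0 0 0 1"}}

```text
time: 0.85
tool_pos: [0.3034, -0.1865, 0.2119]
ee_rot: [[0.916, 0.4, -0.0], [0.4, -0.916, 0.0], [0.0, -0.001, -1.0]]
force: [-0.1, -0.0, -0.1]
width: 0.998
grip_force: 0.0
```

Request:
{"op": "step_arm", "data": {"rows": "0.676 -0.935 0.1 0 0 0 1;0.676 -0.935 0.1 0 0 0 1;0.676 -0.935 0.1 0 0 0 1"}}

```text
time: 1.23
tool_pos: [0.3403, -0.0175, 0.1971]
ee_rot: [[0.916, 0.401, 0.0], [0.401, -0.916, -0.0], [0.0, 0.0, -1.0]]
force: [1.0, -0.6, -0.1]
width: 0.999
grip_force: 0.0
```

Request:
{"op": "step_arm", "data": {"rows": "0.676 -0.935 0 0 0 0 1;0.676 -0.935 0 0 0 0 1;0.676 -0.935 0 0 0 0 1;0.676 -0.935 0 0 0 0 1"}}

```text
time: 1.72
tool_pos: [0.3776, 0.1521, 0.197]
ee_rot: [[0.914, 0.405, -0.0], [0.405, -0.914, 0.0], [-0.0, -0.0, -1.0]]
force: [0.1, 0.3, 0.8]
width: 1.001
grip_force: 0.0
```

Request:
{"op": "step_arm", "data": {"rows": "0.679 -0.924 0.2 0 0 0.126 0.1;0.679 -0.924 0.4 0 0 0.126 0.1;0.679 -0.924 0.5 0 0 0.126 0.1;0.679 -0.924 0.5 0 0 0.126 0.1;0.679 -0.924 0.5 0 0 0.126 0.1"}}

```text
time: 2.35
tool_pos: [0.4148, 0.3161, 0.1218]
ee_rot: [[1.0, 0.016, -0.002], [0.016, -1.0, -0.002], [-0.002, 0.002, -1.0]]
force: [-0.4, 0.6, -0.6]
width: 0.553
grip_force: 0.0
```

Run:
```python
from h import *
print(go([.4145,.3205,.012],.022),bot.get_state()["q"])
c=cam("top");cv2.imwrite("pics/t1.png",cv2.resize(c["pixels"][240:340,160:280,::-1],None,fx=5,fy=5))
```

```text
[-0.001 -0.031  0.732  0.001  0.001 -0.002] [ 6.29357200e-01  3.47303584e-01  1.85859959e+00 -7.38676485e-04
  9.38197707e-01  2.18429916e+00]
```

View pics/t1.png

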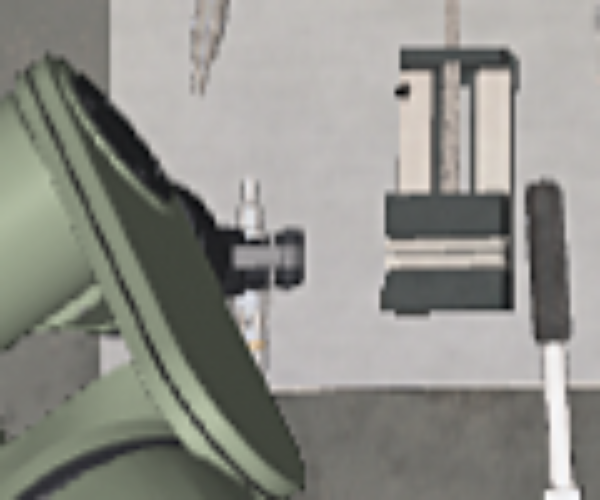

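The gripper is over the nozzle (crop (252,250)) and clear of the vice. Next I descend and grip.

Request:
{"op": "step_arm", "data": {"rows": "0 -0.03 0.4 0 0 0 0.1;0 -0.03 0.65 0 0 0 0.1;0 -0.03 0.73 0 0 0 0.1;0 -0.03 0.73 0 0 0 0.1;0 -0.03 0.73 0 0 0 -1;0 -0.03 0.73 0 0 0 -1;0 -0.03 0.73 0 0 0 -1;0 -0.03 0.73 0 0 0 -1"}}

```text
time: 3.4
tool_pos: [0.4162, 0.3224, 0.0146]
ee_rot: [[1.0, 0.016, 0.003], [0.016, -1.0, 0.002], [0.003, -0.002, -1.0]]
force: [-0.3, -1.8, 7.1]
width: 0.178
grip_force: 41.0
```

Request:
{"op": "step_arm", "data": {"rows": "0 0 -0.2 0 0 0 -1;0 0 -0.5 0 0 0 -1;0 0 -0.98 0 0 0 -1;0 0 -0.98 0 0 0 -1"}}

```text
time: 3.9
tool_pos: [0.4171, 0.3234, 0.1648]
ee_rot: [[1.0, 0.016, 0.008], [0.016, -1.0, 0.006], [0.008, -0.006, -1.0]]
force: [0.9, -0.3, -1.9]
width: 0.181
grip_force: 40.0
```

Run:
```python
from h import *
s=bot.get_state();print(s["width"],s["grip_force"],s["tool_pos"])
c=cam("scene");im=c["pixels"];cv2.imwrite("pics/s1.png",im[120:460,130:570,::-1])
a=np.array([.486,.0233]);print(go([.486,.0233,.15],.105),go([.486,.0233,.055],.105))
```

```text
0.18070817669277528 39.95895445346832 [0.4171082  0.32339204 0.16477685]
[ 4.310e-01  2.004e+00  8.500e-02 -1.000e-03 -2.000e-03 -2.800e-02] [ 4.280e-01  2.007e+00  7.180e-01 -1.000e-03 -2.000e-03 -2.800e-02]
```

View pics/s1.png

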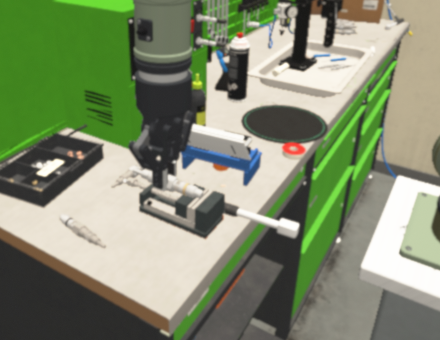

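The part is held above the vice. I carry it over the lid to the holder.

Request:
{"op": "step_arm", "data": {"rows": "0.1 0.3 -0.2 0 0 -0.014 -1;0.2 0.7 -0.2 0 0 -0.028 -1;0.22 1 -0.2 0 0 -0.028 -1;0.22 1 -0.2 0 0 -0.028 -1"}}

```text
time: 4.45
tool_pos: [0.4493, 0.1695, 0.1882]
ee_rot: [[0.995, 0.1, -0.004], [0.1, -0.995, -0.002], [-0.004, 0.001, -1.0]]
force: [-0.1, 0.0, -1.6]
width: 0.178
grip_force: 40.1
```

Request:
{"op": "step_arm", "data": {"rows": "0.15 0.4 0 0 0 0 -1;0.28 0.8 0 0 0 0 -1;0.28 0.98 0 0 0 0 -1;0.28 0.98 0 0 0 0 -1"}}

```text
time: 4.95
tool_pos: [0.5073, 0.0297, 0.1884]
ee_rot: [[0.995, 0.101, -0.003], [0.101, -0.995, 0.0], [-0.003, -0.0, -1.0]]
force: [0.3, 0.2, -1.5]
width: 0.178
grip_force: 40.2
```

Run:
```python
from h import *
s=bot.get_state();print(s["width"],s["tool_pos"],s["q"])
c=cam("top");P=pts(c);Z=P[...,2]
# nozzle seen ends: points around z .17-.2, and lid, plate
m=(Z>.165)&(Z<.205)&(abs(P[...,1]-.023)<.03)&(P[...,0]>.38)&(P[...,0]<.6)
q=P[m];print(len(q),[ (x.round(3),w.mean(0).round(4)) for x in np.arange(.41,.57,.012) for w in [q[abs(q[:,0]-x)<.006]] if len(w)])
hs=cv2.cvtColor(np.ascontiguousarray(c["pixels"]),cv2.COLOR_RGB2HSV)
b=(hs[...,0]>100)&(hs[...,0]<125)&(hs[...,1]>120)&(abs(Z-.04)<.005)&(P[...,0]<.6);print("plate",b.sum(),P[b].min(0),P[b].max(0))
l=(Z>.08)&(Z<.15)&(P[...,1]>.06)&(P[...,1]<.14)&(P[...,0]>.38)&(P[...,0]<.58);q=P[l];i=q[:,2]>q[:,2].max()-.006;print("lid",len(q),q[:,2].max(),q[i].mean(0),q[q[:,2]<.09].mean(0))
print(go([.486,.0233,.057],.105));cv2.imwrite("pics/t2.png",cv2.resize(c["pixels"][190:330,250:430,::-1],None,fx=4,fy=4))
```

```text
0.1778208540174852 [0.50726426 0.02969523 0.18840371] [3.57161236e-02 2.59049776e-01 1.79660239e+00 2.30066026e-04
 1.08850437e+00 1.50503875e+00]
104 [(np.float64(0.446), array([0.4489, 0.0232, 0.1881])), (np.float64(0.458), array([0.4578, 0.0238, 0.1904])), (np.float64(0.47), array([0.4696, 0.0253, 0.1915])), (np.float64(0.482), array([0.4811, 0.0253, 0.1905]))]
plate 454 [ 0.44088321 -0.02276227  0.03510687] [0.52383312 0.05950456 0.04484169]
lid 335 0.13643183758399277 [0.43800105 0.09373822 0.13433866] [0.47330965 0.0714512  0.0850793 ]
[-0.143  0.036  0.878 -0.     0.001 -0.001]
```

View pics/t2.png

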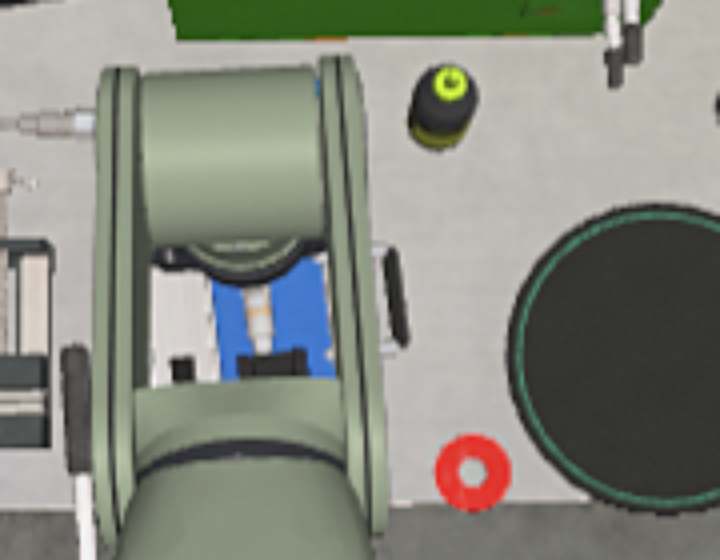

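The nozzle is above the channel, parallel to it (crop (260,320)), brass end towards the robot. Next I lower it.

Request:
{"op": "step_arm", "data": {"rows": "-0.13 0.021 0.2 0 0 0 -1;-0.13 0.021 0.5 0 0 0 -1;-0.13 0.021 0.72 0 0 0 -1;-0.13 0.021 0.72 0 0 0 -1"}}

```text
time: 5.5
tool_pos: [0.486, 0.0268, 0.0795]
ee_rot: [[0.994, 0.106, -0.007], [0.106, -0.994, 0.0], [-0.007, -0.001, -1.0]]
force: [-0.4, 0.6, -1.0]
width: 0.179
grip_force: 40.1
```

Request:
{"op": "step_arm", "data": {"rows": "0 0 0.04 0 0 0 -1;0 0 0.08 0 0 0 -1;0 0 0.12 0 0 0 -1;0 0 0.15 0 0 0 -1;0 0 0.15 0 0 0 -1"}}

```text
time: 6.12
tool_pos: [0.4882, 0.0252, 0.059]
ee_rot: [[0.995, 0.104, -0.001], [0.104, -0.995, -0.0], [-0.001, 0.0, -1.0]]
force: [-0.4, 0.5, -2.0]
width: 0.18
grip_force: 40.2
```

Request:
{"op": "step_arm", "data": {"rows": "0 0 0.02 0 0 0 -1;0 0 0.023 0 0 0 -1;0 0 0.023 0 0 0 -0.3;0 0 0.023 0 0 0 -0.3;0 0 0.023 0 0 0 -0.3;0 0 -0.3 0 0 0 -0.3;0 0 -0.8 0 0 0 -0.3;0 0 -1 0 0 0 -1;0 0 -1 0 0 0 -1"}}

```text
time: 7.25
tool_pos: [0.4905, 0.0254, 0.213]
ee_rot: [[0.995, 0.104, 0.009], [0.104, -0.995, 0.0], [0.009, 0.001, -1.0]]
force: [-1.1, -0.5, -1.1]
width: 0.001
grip_force: 0.0
```

Run:
```python
from h import *
H=np.array([.486,.0233,0]);ex=np.array([-.1047,.9945,0])
def w(x,z,o=0): return H+ex*x+np.array([o,0,z+.011])
s=bot.get_state();print(s["tool_pos"],s["force"])
print(go(w(40,.18)if 0 else w(.05,.19),.105)); 
for x,z in((.135,.19),(.135,.108)): print((x,z),go(w(x,z),.105))
```

```text
[0.49051133 0.02540683 0.21300673] [-1.10513402 -0.49432464 -1.09620834]
[-0.032 -0.323  0.08   0.    -0.003 -0.   ]
(0.135, 0.19) [-0.033 -0.889  0.079  0.    -0.003 -0.   ]
(0.135, 0.108) [-0.038 -0.89   0.626  0.    -0.003 -0.   ]
```

Request:
{"op": "step_arm", "data": {"rows": "-0.035 -0.4 0.08 0 0 0 -1;-0.035 -0.756 0.08 0 0 0 -1;-0.035 -0.756 0.3 0 0 0 -1;-0.035 -0.756 0.626 0 0 0 -1;-0.035 -0.756 0.626 0 0 0 -1"}}

```text
time: 7.88
tool_pos: [0.4679, 0.1368, 0.1117]
ee_rot: [[0.995, 0.104, -0.01], [0.104, -0.995, -0.003], [-0.01, 0.002, -1.0]]
force: [-0.5, 0.2, -0.4]
width: -0.004
grip_force: 0.0
```

Run:
```python
from h import *
c=cam("top");cv2.imwrite("pics/t3.png",cv2.resize(c["pixels"][220:320,260:380,::-1],None,fx=6,fy=6,interpolation=cv2.INTER_CUBIC))
H=np.array([.486,.0233,0]);ex=np.array([-.1047,.9945,0])
def w(x,z): return H+ex*x+np.array([0,0,z+.011])
for x,z in((.05,.108),(0,.108),(-.012,.095),(-.02,.085),(-.02,.072),(-.02,.065)): print((x,z),go(w(x,z),.105))
P=pts(c).reshape(-1,3);l=(P[:,2]>.05)&(abs((P-H)@ex)<.011)&(P[:,2]<.075)&(abs(P[:,0]-.486)<.07);q=P[l]
ey=np.array([-.9945,-.1047,0]);t=(q-H)@ey;print(len(q),t.min(),t.max(),((q-H)@ex).mean(),np.percentile(q[:,2],[10,50,90,99]))
```

```text
(0.05, 0.108) [ 0.027  0.433 -0.034  0.     0.002 -0.   ]
(0, 0.108) [ 0.027  0.766 -0.033  0.     0.002 -0.   ]
(-0.012, 0.095) [ 0.027  0.846  0.053  0.     0.002 -0.   ]
(-0.02, 0.085) [ 0.028  0.9    0.12   0.     0.002 -0.   ]
(-0.02, 0.072) [ 0.028  0.9    0.207  0.     0.002 -0.   ]
(-0.02, 0.065) [ 0.028  0.9    0.253  0.     0.002 -0.   ]
263 -0.07130072069559065 0.06953817910862724 0.0007899656322519739 [0.05287318 0.05696796 0.06155937 0.06441553]
```

View pics/t3.png

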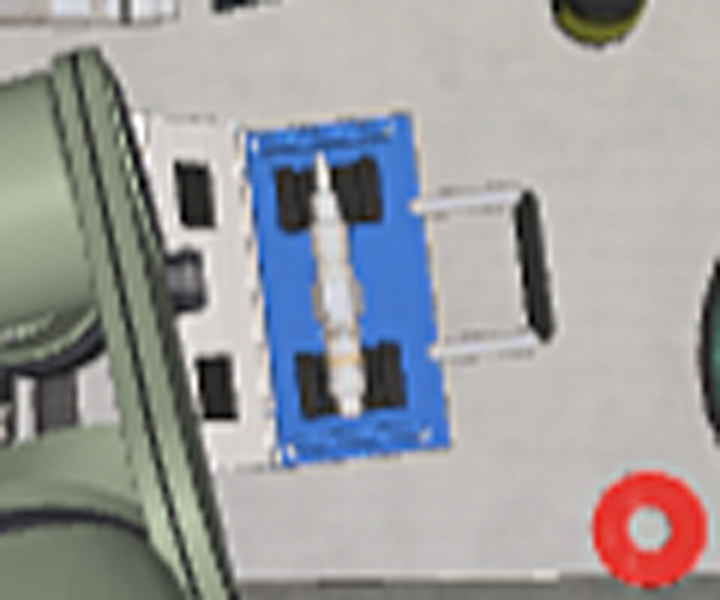

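The part lies in both saddles, from (320,155) to (350,415), and the finger is behind the lid at (185,280). I sweep the lid shut.

Request:
{"op": "step_arm", "data": {"rows": "0.03 0.12 -0.02 0 0 0 -1;0.03 0.24 -0.033 0 0 0 -1;0.03 0.36 -0.033 0 0 0 -1;0.03 0.46 -0.033 0 0 0 -1;0.03 0.56 -0.033 0 0 0 -1;0.03 0.66 -0.033 0 0 0 -1;0.03 0.766 -0.033 0 0 0 -1;0.03 0.846 0.053 0 0 0 -1;0.03 0.9 0.12 0 0 0 -1;0.03 0.9 0.16 0 0 0 -1;0.03 0.9 0.2 0 0 0 -1;0.03 0.9 0.22 0 0 0 -1"}}

```text
time: 9.43
tool_pos: [0.4899, 0.0039, 0.082]
ee_rot: [[0.995, 0.104, -0.0], [0.104, -0.995, -0.0], [-0.0, 0.0, -1.0]]
force: [-0.3, -0.9, 1.9]
width: 0.001
grip_force: 0.8
```

Request:
{"op": "step_arm", "data": {"rows": "0 0 0.02 0 0 0 -1;0 0 0.04 0 0 0 -1;0 0 0.05 0 0 0 -1;0 0 0.05 0 0 0 -1"}}

```text
time: 9.93
tool_pos: [0.4901, 0.0039, 0.0781]
ee_rot: [[0.995, 0.104, 0.002], [0.104, -0.995, -0.0], [0.002, 0.0, -1.0]]
force: [-7.2, -1.2, 28.8]
width: 0.002
grip_force: 13.5
```

Request:
{"op": "step_arm", "data": {"rows": "0 0 -0.3 0 0 0 -1;-0.01 0.1 -0.4 0 0 0 -0.2;-0.01 0.47 -0.4 0 0 0 -0.2;-0.01 0.47 -0.4 0 0 0 -0.2"}}

```text
time: 10.42
tool_pos: [0.4962, -0.0687, 0.1351]
ee_rot: [[0.995, 0.1, 0.001], [0.1, -0.995, -0.001], [0.001, 0.001, -1.0]]
force: [-0.2, 0.5, -0.5]
width: 0.4
grip_force: 0.0
```

Run:
```python
from h import *
c=cam("top");P=pts(c);Z=P[...,2];hs=cv2.cvtColor(np.ascontiguousarray(c["pixels"]),cv2.COLOR_RGB2HSV)
H=np.array([.486,.0233,0]);ex=np.array([-.1047,.9945,0]);ey=np.array([-.9945,-.1047,0])
D=P-H;X=D@ex;Y=D@ey
m=(abs(X)<.05)&(abs(Y)<.09)&(Z>.055)&(Z<.085);q=P[m]
A=np.c_[X[m],Y[m],np.ones(m.sum())];co,*_=np.linalg.lstsq(A,Z[m],rcond=None)
print("lid",m.sum(),co,cv2.minAreaRect(np.float32(q[:,:2])))
b=(hs[...,2]<60)&(Z>.02)&(Z<.05)&(abs(X+.09)<.015)&(abs(Y)<.04);print("bar",b.sum(),P[b].mean(0))
print(bot.get_state()["tool_pos"],go(H+ex*-.09+[0,0,.029],.105))
cv2.imwrite("pics/t4.png",cv2.resize(c["pixels"][220:320,260:380,::-1],None,fx=5,fy=5))
```

```text
lid 1410 [-0.01011087  0.00143687  0.06760111] ((0.48735177516937256, 0.02282113954424858), (0.1564209759235382, 0.08356072753667831), 5.8396172523498535)
bar 25 [ 0.47476955 -0.06767016  0.04326104]
[ 0.49565542 -0.06733291  0.13477019] [-0.001 -0.007  0.705 -0.     0.    -0.001]
```

View pics/t4.png

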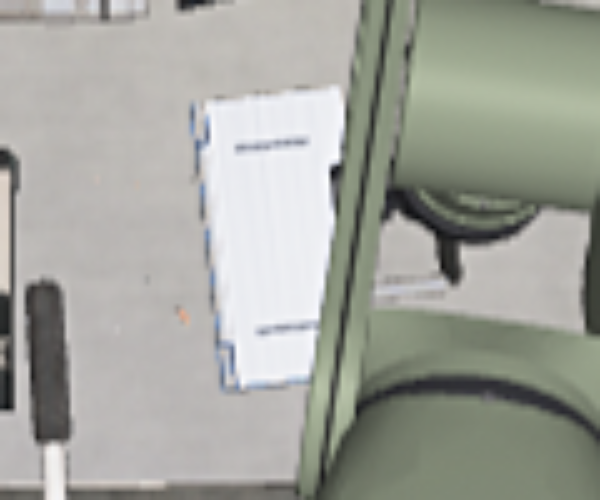

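The lid is flat and shut (slope -0.01, top at z 0.0676), and the gripper is over the bar. I grip the bar and tip the holder up over its spine edge.

Request:
{"op": "step_arm", "data": {"rows": "0 -0.007 0.4 0 0 0 -0.2;0 -0.007 0.65 0 0 0 -0.2;0 -0.007 0.7 0 0 0 -0.2;0 -0.007 0.705 0 0 0 -1;0 -0.007 0.705 0 0 0 -1;0 -0.007 0.705 0 0 0 -1;0 -0.007 0.705 0 0 0 -1", "force": 30}}

```text
time: 11.35
tool_pos: [0.4961, -0.0649, 0.0295]
ee_rot: [[0.995, 0.104, 0.001], [0.104, -0.995, 0.0], [0.001, -0.0, -1.0]]
force: [1.0, 1.1, 3.8]
width: 0.129
grip_force: 29.3
```

Request:
{"op": "step_arm", "data": {"rows": "0 -0.04 -0.1 0 0 0 -1;0 -0.089 -0.21 0 0 0 -1;0 -0.156 -0.31 0 0 0 -1;0 -0.234 -0.4 0 0 0 -1;0 -0.324 -0.475 0 0 0 -1;0 -0.423 -0.545 0 0 0 -1;0 -0.53 -0.595 0 0 0 -1;0 -0.643 -0.636 0 0 0 -1;0 -0.76 -0.657 0 0 0 -1;0 -0.88 -0.667 0 0 0 -1;0 -0.96 -0.68 0 0 0 -1;0 -0.96 -0.68 0 0 0 -1"}}

```text
time: 12.85
tool_pos: [0.4801, 0.0791, 0.1308]
ee_rot: [[0.994, 0.105, -0.001], [0.105, -0.994, 0.001], [-0.001, -0.001, -1.0]]
force: [0.0, 1.9, -0.4]
width: 0.124
grip_force: 31.0
```

Request:
{"op": "step_arm", "data": {"rows": "0 -0.05 -0.02 0 0 0 -1;0 -0.1 -0.06 0 0 0 -1;0 -0.1 -0.12 0 0 0 -1;0 -0.1 -0.2 0 0 0 -1;0 -0.1 -0.3 0 0 0 -1;0 -0.1 -0.42 0 0 0 -1;0 -0.1 -0.42 0 0 0 -1;0 -0.1 -0.42 0 0 0 -1"}}

```text
time: 13.85
tool_pos: [0.4788, 0.0925, 0.194]
ee_rot: [[0.995, 0.104, -0.001], [0.104, -0.995, -0.0], [-0.001, 0.0, -1.0]]
force: [-0.8, -0.4, -8.9]
width: 0.127
grip_force: 30.2
```

Run:
```python
from h import *
s=bot.get_state();print(s["tool_pos"],s["force"],s["ft_torque"],s["width"])
c=cam("scene");cv2.imwrite("pics/s2.png",cv2.resize(c["pixels"][130:350,230:490,::-1],None,fx=2.5,fy=2.5))
c=cam("top");P=pts(c);Z=P[...,2];hs=cv2.cvtColor(np.ascontiguousarray(c["pixels"]),cv2.COLOR_RGB2HSV)
```

```text
[0.47875327 0.092473   0.19398382] [-0.75495715 -0.39830095 -8.85085635] [-0.15767794  0.14377439  0.03583025] 0.12664943548308935
```

View pics/s2.png

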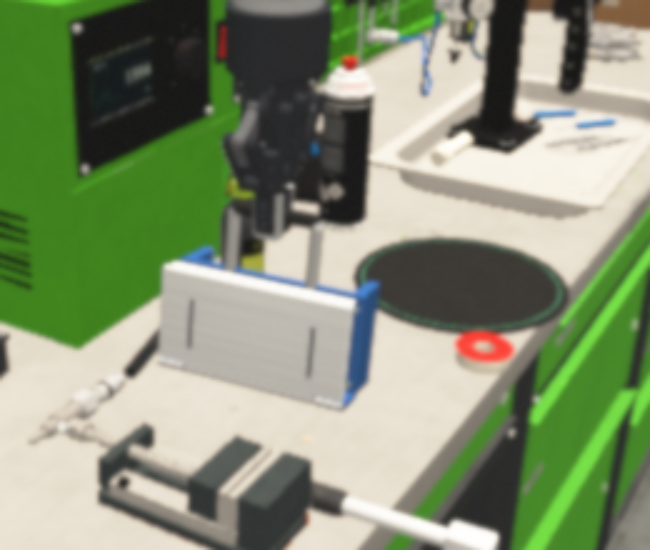

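The holder hangs from the bar, lid facing left and closed (crop (270,330)). The mat is free at (460,285). I carry it over.

Request:
{"op": "step_arm", "data": {"rows": "-0.01 0.06 0 0 0 0 -1;-0.03 0.18 0 0 0 0 -1;-0.06 0.36 0 0 0 0 -1;-0.085 0.55 0 0 0 0 -1;-0.11 0.74 0 0 0 0 -1;-0.138 0.927 0 0 0 0 -1"}}

```text
time: 14.7
tool_pos: [0.4724, -0.05, 0.1941]
ee_rot: [[0.995, 0.103, -0.0], [0.103, -0.995, -0.001], [-0.0, 0.001, -1.0]]
force: [1.1, 0.1, -9.0]
width: 0.126
grip_force: 30.2
```

Request:
{"op": "step_arm", "data": {"rows": "-0.028 0.187 0 0 0 0 -1;-0.056 0.374 0 0 0 0 -1;-0.084 0.56 0 0 0 0 -1;-0.11 0.74 0 0 0 0 -1;-0.138 0.927 0 0 0 0 -1"}}

```text
time: 15.32
tool_pos: [0.4659, -0.1903, 0.194]
ee_rot: [[0.995, 0.103, -0.0], [0.103, -0.995, -0.0], [-0.001, 0.0, -1.0]]
force: [0.3, 0.5, -9.6]
width: 0.125
grip_force: 30.2
```

Request:
{"op": "step_arm", "data": {"rows": "-0.028 0.187 0 0 0 0 -1;-0.056 0.374 0 0 0 0 -1;-0.084 0.56 0 0 0 0 -1;-0.11 0.72 0 0 0 0 -1;-0.125 0.84 0 0 0 0 -1;-0.138 0.9 0 0 0 0 -1;-0.138 0.927 0 0 0 0 -1;-0.138 0.927 0 0 0 0 -1;-0.138 0.927 0 0 0 0 -1"}}

```text
time: 16.45
tool_pos: [0.4607, -0.3279, 0.1942]
ee_rot: [[0.995, 0.104, -0.0], [0.104, -0.995, 0.0], [-0.0, -0.0, -1.0]]
force: [0.3, -0.1, -9.8]
width: 0.127
grip_force: 30.2
```

Run:
```python
from h import *
s=bot.get_state();print(s["tool_pos"],s["force"],s["ft_torque"],s["q"])
c=cam("scene");cv2.imwrite("pics/s3.png",cv2.resize(c["pixels"][130:330,270:510,::-1],None,fx=3,fy=3))
print(go([.4604,-.3287,.127],.105))
P=pts(c).reshape(-1,3);m=(abs(P[:,0]-.455)<.06)&(P[:,1]>-.34)&(P[:,1]<-.23)&(P[:,2]>.07)&(P[:,2]<.15);q=P[m]
h=np.array([-.1047,.9945]);u=(q[:,:2]-s["tool_pos"][:2])@h
k=(u>.0)&(u<.08);co=np.polyfit(q[k,2],u[k],1);print("lid plane offset vs z",m.sum(),k.sum(),co,np.percentile(u[k],[5,50,95]))
```

```text
[ 0.46068033 -0.32792395  0.19416811] [ 0.29171686 -0.12784955 -9.83963713] [-0.14124257 -0.02977301 -0.00851115] [-6.39080291e-01  3.39429806e-01  1.66170716e+00  2.49958026e-04
  1.14094621e+00  8.26929389e-01]
[-0.003  0.005  0.448 -0.     0.    -0.   ]
lid plane offset vs z 1353 1353 [-0.16033088  0.06222841] [0.03744015 0.04420611 0.05045886]
```

View pics/s3.png

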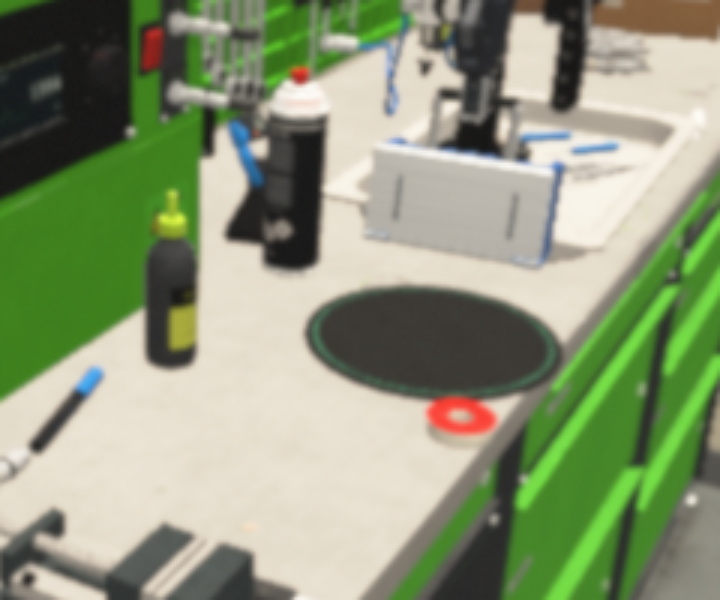

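The holder hangs above the mat with its lid about 9° short of vertical. I grip harder, tilt the wrist 20° so the hinge edge of the lid is lowest, and re-measure.

Request:
{"op": "step_arm", "data": {"rows": "0 0 0 0 0 0 -1;0 0 0 0 0 0 -1;0 -0.03 0 -0.02 0 0 -1;0 -0.07 0.05 -0.045 0 0 -1;0 -0.11 0.1 -0.07 0 0 -1;0 -0.15 0.15 -0.095 0 0 -1;0 -0.153 0.2 -0.111 0 0 -1;0 -0.153 0.25 -0.111 0 0 -1;0 -0.153 0.25 -0.111 0 0 -1", "force": 110}}

```text
time: 17.62
tool_pos: [0.458, -0.3057, 0.1561]
ee_rot: [[0.995, 0.097, 0.034], [0.103, -0.935, -0.338], [-0.001, 0.34, -0.94]]
force: [0.2, 0.5, -9.6]
width: 0.101
grip_force: 107.8
```

```bash
cat > lp.py <<'E'
from h import *
s=bot.get_state();T=s["tool_pos"];R=s["ee_rot"];B=T-.008*R[:,2]
print(B,s["force"],s["width"],s["q"])
c=cam("scene");pickle.dump(c,open("s.pkl","wb"))
P=pts(c).reshape(-1,3);h=np.array([-.1047,.9945,0]);e=np.array([.9945,.1047,0])
D=P-B;u=D@h;m=(abs(D@e)<.06)&(u>-.03)&(u<.15)&(D[:,2]<-.04 if B[2]>.11 else D[:,2]>-.06)&(P[:,2]>.012)
hs=cv2.cvtColor(np.ascontiguousarray(c["pixels"]),cv2.COLOR_RGB2HSV).reshape(-1,3);m&=(hs[:,1]<50)&(hs[:,2]>120)
A=np.c_[u,D[:,2],D@e][m];cen=np.median(A,0);vt=np.linalg.svd(A-cen,full_matrices=0)[2][2];vt*=np.sign(vt[0])
print("n",m.sum(),"lid normal u,z",vt,"dist from bar",cen@vt,"phi",np.degrees(np.arctan2(-vt[1],vt[0]))+90)
E
python3 lp.py
```

```text
[ 0.45770675 -0.3029713   0.16362742] [ 0.1973072   0.45770619 -9.55958922] 0.10074013484850271 [-0.44691632  0.28480761  1.90710885 -0.41343482  0.80767901  1.28727935]
n 1440 lid normal u,z [ 9.99942456e-01 -1.06951348e-02 -8.35757151e-04] dist from bar 0.016765061545052678 phi 90.61279798430131
```

```bash
cat > lp2.py <<'E'
from h import *
c=pickle.load(open("s.pkl","rb"));s=bot.get_state();B=s["tool_pos"]-.008*s["ee_rot"][:,2]
P=pts(c).reshape(-1,3);h=np.array([-.1047,.9945,0]);e=np.array([.9945,.1047,0])
D=P-B;u=D@h;v=D@e;hs=cv2.cvtColor(np.ascontiguousarray(c["pixels"]),cv2.COLOR_RGB2HSV).reshape(-1,3)
for z in np.arange(.01,.2,.012):
    m=(abs(P[:,2]-z)<.004)&(abs(v)<.07)&(u>-.08)&(u<.2)
    if m.sum()>3: print(z.round(3),m.sum(),np.percentile(u[m],[5,25,50,75,95]).round(3),np.median(hs[m],0))
E
python3 lp2.py
```

```text
0.01 30 [0.176 0.182 0.183 0.186 0.193] [  8.   92.5 229. ]
0.034 142 [0.008 0.01  0.011 0.012 0.014] [ 20.   19.  164.5]
0.046 135 [0.01  0.012 0.013 0.015 0.016] [ 20.  19. 167.]
0.058 137 [0.012 0.014 0.015 0.016 0.018] [ 20.  18. 168.]
0.07 146 [0.013 0.016 0.017 0.018 0.02 ] [ 20.  18. 169.]
0.082 146 [0.015 0.017 0.019 0.02  0.022] [ 20.  19. 170.]
0.094 155 [0.017 0.019 0.02  0.022 0.023] [ 20.  18. 171.]
0.106 314 [-0.008 -0.003  0.019  0.022  0.024] [ 21.  12. 219.]
0.118 36 [-0.04  -0.026 -0.006 -0.003 -0.   ] [ 20.5  29.5 190.5]
0.13 23 [-0.005 -0.003 -0.001 -0.     0.002] [ 20.  28. 155.]
0.142 33 [-0.003 -0.     0.002  0.004  0.006] [ 19.  23. 133.]
0.154 49 [-0.     0.003  0.004  0.012  0.017] [20. 19. 93.]
0.166 62 [-0.001  0.002  0.005  0.016  0.021] [21.  23.5 61. ]
0.178 21 [0.005 0.025 0.043 0.044 0.047] [23.  7. 46.]
0.19 32 [-0.002  0.022  0.045  0.061  0.063] [27.   9.5 46.5]
```

The lid line gives φ ≈ 99°, so the hinge edge is now lowest, about 25 mm above the mat. I lower it to contact.

Request:
{"op": "step_arm", "data": {"rows": "0 -0.02 0.05 0 0 0 -1;0 -0.04 0.11 0 0 0 -1;0 -0.055 0.15 0 0 0 -1;0 -0.06 0.166 0 0 0 -1;0 -0.06 0.166 0 0 0 -1"}}

```text
time: 18.3
tool_pos: [0.4582, -0.3068, 0.1316]
ee_rot: [[0.995, 0.097, 0.036], [0.104, -0.934, -0.342], [-0.0, 0.344, -0.939]]
force: [-4.5, -0.0, 2.6]
width: 0.102
grip_force: 109.0
```

```bash
python3 lp.py >/dev/null; python3 lp2.py | head -9
python3 - <<'E'
from h import *
s=bot.get_state();R=s["ee_rot"];print(s["tool_pos"],s["force"],s["ft_torque"])
h=np.array([-.1047,.9945,0])
def b(f):
    f=np.radians(f);return -(132*np.cos(f)+30.5*np.sin(f)),132*np.sin(f)-30.5*np.cos(f)
u0,z0=b(99)
for f in (105,110,115,120,125,130,135,140,145,150,155,160,165,170,175,180):
    u,z=b(f);d=((u-u0)*h+np.array([0,0,z-z0]))/1000;print(f,(R.T@d/.15).round(3),d.round(3))
E
```

```text
0.01 163 [0.009 0.011 0.013 0.015 0.187] [ 19.  19. 167.]
0.022 135 [0.011 0.012 0.014 0.015 0.017] [ 20.  18. 168.]
0.034 137 [0.012 0.014 0.016 0.017 0.019] [ 20.  18. 168.]
0.046 133 [0.014 0.016 0.017 0.018 0.02 ] [ 20.  18. 169.]
0.058 131 [0.015 0.018 0.019 0.02  0.022] [ 19.  19. 170.]
0.07 139 [0.018 0.019 0.02  0.022 0.023] [ 19.  19. 172.]
0.082 319 [-0.009 -0.003  0.016  0.021  0.024] [ 21.  12. 218.]
0.094 36 [-0.039 -0.027 -0.006 -0.003 -0.   ] [107.5  26.5 170. ]
0.106 21 [-0.004 -0.003 -0.002 -0.001  0.003] [ 18.  27. 172.]
[ 0.45822067 -0.30672044  0.13155667] [-5.89091995 -1.05365132  2.48527281] [-0.09133921  0.74793398 -0.28645633]
105 [-0.    -0.088 -0.034] [-0.001  0.014  0.   ]
110 [-0.    -0.164 -0.055] [-0.003  0.026 -0.001]
115 [-0.    -0.242 -0.07 ] [-0.004  0.037 -0.003]
120 [-0.    -0.32  -0.078] [-0.005  0.049 -0.006]
125 [-0.    -0.399 -0.078] [-0.006  0.06  -0.01 ]
130 [-0.    -0.477 -0.072] [-0.007  0.071 -0.014]
135 [-0.001 -0.555 -0.06 ] [-0.009  0.081 -0.02 ]
140 [-0.001 -0.631 -0.04 ] [-0.01   0.09  -0.027]
145 [-0.001 -0.706 -0.014] [-0.01   0.1   -0.034]
150 [-0.001 -0.777  0.019] [-0.011  0.108 -0.043]
155 [-0.001 -0.846  0.057] [-0.012  0.116 -0.052]
160 [-0.001 -0.911  0.102] [-0.013  0.122 -0.061]
165 [-0.001 -0.972  0.152] [-0.014  0.128 -0.072]
170 [-1.000e-03 -1.028e+00  2.070e-01] [-0.014  0.133 -0.082]
175 [-1.00e-03 -1.08e+00  2.67e-01] [-0.014  0.138 -0.093]
180 [-1.000e-03 -1.126e+00  3.310e-01] [-0.015  0.141 -0.105]
```

Request:
{"op": "step_arm", "data": {"rows": "0 0 0 0 0 0 -1;0 -0.088 -0.034 0 0 0 -1;0 -0.164 -0.055 0 0 0 -1;0 -0.242 -0.07 0 0 0 -1;0 -0.32 -0.078 0 0 0 -1;0 -0.399 -0.078 0 0 0 -1;0 -0.477 -0.072 0 0 0 -1;0 -0.555 -0.06 0 0 0 -1;0 -0.63 -0.04 0 0 0 -1;0 -0.706 -0.014 0 0 0 -1;0 -0.777 0.019 0 0 0 -1;0 -0.777 0.019 0 0 0 -1", "force": 35}}

```text
time: 19.85
tool_pos: [0.4495, -0.195, 0.0906]
ee_rot: [[0.994, 0.095, 0.043], [0.105, -0.935, -0.339], [0.008, 0.341, -0.94]]
force: [-4.2, 19.1, 26.5]
width: 0.099
grip_force: 117.4
```

Run:
```python
from h import *
s=bot.get_state();R=s["ee_rot"];B=s["tool_pos"]-.008*R[:,2];print(B,s["force"],s["ft_torque"],s["width"],s["q"])
# holder points from both cameras, in u,z relative to bar
h=np.array([-.1047,.9945,0]);e=np.array([.9945,.1047,0])
for n in("scene","top"):
    c=cam(n);P=pts(c).reshape(-1,3);hs=cv2.cvtColor(np.ascontiguousarray(c["pixels"]),cv2.COLOR_RGB2HSV).reshape(-1,3)
    D=P-B;u=D@h;v=D@e;k=(abs(v)<.085)&(u>-.2)&(u<.1)&(P[:,2]>.008)&(P[:,2]<.2)
    b=k&(hs[:,0]>100)&(hs[:,0]<125)&(hs[:,1]>120);o=k&(hs[:,0]<16)&(hs[:,1]>150)
    print(n,"blue",b.sum(),"orange",o.sum(),np.median(np.c_[u,P[:,2],v][o],0).round(3) if o.any() else "")
    for x in np.arange(-.19,.03,.015):
        m=b&(abs(u-x)<.005)
        if m.sum()>3: print(x.round(3),m.sum(),np.percentile(P[m,2],[5,50,95]).round(3))
```

```text
[ 0.44915076 -0.19228623  0.09811963] [-4.16011232 19.08140943 26.45424344] [ 0.92363615  0.68284335 -0.25856781] 0.09926498068524957 [-0.23136064  0.31220727  2.08601837 -0.52807246  0.6872231   1.63895806]
scene blue 310 orange 180 [ 0.067  0.015 -0.055]
-0.1 16 [0.011 0.018 0.034]
-0.085 23 [0.025 0.062 0.074]
-0.07 23 [0.046 0.068 0.082]
-0.055 64 [0.054 0.08  0.094]
-0.04 94 [0.063 0.069 0.075]
0.005 7 [0.093 0.093 0.095]
top blue 1077 orange 183 [-0.08   0.074 -0.006]
-0.13 7 [0.052 0.055 0.058]
-0.115 33 [0.024 0.063 0.069]
-0.1 128 [0.03  0.035 0.076]
-0.085 133 [0.041 0.045 0.087]
-0.07 160 [0.049 0.055 0.097]
-0.055 163 [0.061 0.066 0.096]
-0.04 80 [0.068 0.072 0.078]
```

Request:
{"op": "step_arm", "data": {"rows": "0 0 0 0 0 0 -0.79;0 0 0 0 0 0 -0.77;0 0 -0.01 0 0 0 -0.75;0 0 -0.01 0 0 0 -0.75", "force": 35}}

```text
time: 20.45
tool_pos: [0.4481, -0.1965, 0.0893]
ee_rot: [[0.995, 0.097, 0.038], [0.104, -0.935, -0.339], [0.003, 0.341, -0.94]]
force: [2.2, 4.4, 1.3]
width: 0.129
grip_force: 31.2
```

Run:
```python
from h import *
s=bot.get_state();R=s["ee_rot"];B=s["tool_pos"]-.008*R[:,2];print(B,s["force"],s["ft_torque"],s["width"],s["grip_force"])
h=np.array([-.1047,.9945,0]);e=np.array([.9945,.1047,0])
c=cam("top");P=pts(c).reshape(-1,3);hs=cv2.cvtColor(np.ascontiguousarray(c["pixels"]),cv2.COLOR_RGB2HSV).reshape(-1,3)
D=P-B;u=D@h;v=D@e;k=(abs(v)<.085)&(u>-.2)&(u<.1)&(P[:,2]>.008)&(P[:,2]<.2)
b=k&(hs[:,0]>100)&(hs[:,0]<125)&(hs[:,1]>120)
for x in np.arange(-.13,.0,.015):
    m=b&(abs(u-x)<.005)
    if m.sum()>3: print(x.round(3),m.sum(),np.percentile(P[m,2],[5,50,95]).round(3))
```

```text
[ 0.44780185 -0.19379856  0.096869  ] [2.16023642 4.38936746 1.26761535] [ 1.01645994 -0.21833818  0.16559571] 0.12904632483385373 31.154955625534058
-0.13 8 [0.054 0.056 0.057]
-0.115 37 [0.024 0.064 0.071]
-0.1 127 [0.031 0.035 0.077]
-0.085 136 [0.041 0.046 0.086]
-0.07 156 [0.05  0.055 0.096]
-0.055 160 [0.06  0.065 0.096]
-0.04 82 [0.066 0.072 0.078]
```

Request:
{"op": "step_arm", "data": {"rows": "0 -0.048 0.025 0 0 0 -0.75;0 -0.096 0.053 0 0 0 -0.75;0 -0.142 0.085 0 0 0 -0.75;0 -0.186 0.117 0 0 0 -0.75;0 -0.222 0.148 0 0 0 -0.75;0 -0.257 0.18 0 0 0 -0.75;0 -0.289 0.215 0 0 0 -0.75;0 -0.32 0.251 0 0 0 -0.75;0 -0.34 0.277 0 0 0 -0.75;0 -0.357 0.3 0 0 0 -0.75;0 -0.369 0.313 0 0 0 -0.75;0 -0.369 0.313 0 0 0 -0.75"}}

```text
time: 22.0
tool_pos: [0.4435, -0.1618, 0.026]
ee_rot: [[0.995, 0.098, 0.036], [0.104, -0.935, -0.34], [0.0, 0.342, -0.94]]
force: [1.5, 2.0, 0.1]
width: 0.126
grip_force: 32.7
```

```bash
cat > inv.py <<'E'
from h import *
s=bot.get_state();R=s["ee_rot"];B=s["tool_pos"]-.008*R[:,2];print(B,s["force"],s["width"],s["grip_force"],s["q"])
h=np.array([-.1047,.9945,0]);e=np.array([.9945,.1047,0]);M=np.array([.4528,-.2566,0])
c=cam("top");P=pts(c).reshape(-1,3);hs=cv2.cvtColor(np.ascontiguousarray(c["pixels"]),cv2.COLOR_RGB2HSV).reshape(-1,3)
D=P-M;u=D@h;v=D@e;k=(abs(v)<.12)&(abs(u)<.12)&(P[:,2]>.01)&(P[:,2]<.12)
b=k&(hs[:,0]>100)&(hs[:,0]<125)&(hs[:,1]>120);o=k&(hs[:,0]<20)&(hs[:,1]>150)&(P[:,2]>.055)
pl=b&(P[:,2]>.02)&(P[:,2]<.06);A=np.c_[u,v,np.ones(len(u))][pl];w=np.ones(len(A),bool)
for _ in range(4):
    co=np.linalg.lstsq(A[w],P[pl,2][w],rcond=None)[0];w=abs(A@co-P[pl,2])<.004
print("plate tilt",co,w.sum());
r=cv2.minAreaRect(np.float32(P[b][:,:2]));print("blue rect",r)
if o.any(): print("knob",o.sum(),np.median(P[o],0),cv2.minEnclosingCircle(np.float32(P[o][:,:2])))
E
python3 inv.py
```

```text
[ 0.44320836 -0.15906649  0.03356727] [1.50239223 2.00087541 0.14791745] 0.12626792949916127 32.70483613014221 [-0.15798544  0.4129842   2.17281183 -0.66600834  0.56400891  1.87873037]
plate tilt [0.01808385 0.00528662 0.03688877] 1124
blue rect ((0.45071208477020264, -0.2416287064552307), (0.1543705314397812, 0.09749735891819), 7.052131652832031)
knob 111 [ 0.45292596 -0.24507528  0.06879754] ((0.45213472843170166, -0.247467041015625), 0.01710786670446396)
```

Request:
{"op": "step_arm", "data": {"rows": "0 0 0 0 0 0 -0.6;0 0 0 0 0 0 -0.4;0 0 0 0 0 0 -0.4;0 0 -0.15 0 0 0 -0.4;0 0 -0.5 0 0 0 -0.4;0 0 -0.8 0 0 0 0;0 0 -0.8 0.03 0 0 0.15;0 0 -0.8 0.08 0 0 0.15;0 0 -0.8 0.11 0 0 0.15"}}

```text
time: 23.18
tool_pos: [0.4392, -0.1212, 0.1395]
ee_rot: [[0.995, 0.103, 0.002], [0.103, -0.995, -0.0], [0.002, 0.0, -1.0]]
force: [0.3, -0.4, -0.4]
width: 0.573
grip_force: 0.0
```

```bash
python3 inv.py
python3 - <<'E'
from h import *
for z in (.13,.052): print(go([.4525,-.248,z],.45))
E
```

```text
[ 0.43916501 -0.12120292  0.14752885] [ 0.28505245 -0.41307332 -0.40815167] 0.5733136358214425 0.0 [-2.94796791e-01  2.31419877e-01  1.98016527e+00  5.13309583e-04
  9.28378189e-01  1.17229607e+00]
plate tilt [0.0296239  0.00992251 0.03737304] 226
blue rect ((0.4522642195224762, -0.24785232543945312), (0.15363530814647675, 0.08343406021595001), 6.195763111114502)
[-0.     0.841  0.062  0.    -0.001 -0.111]
[-0.001  0.841  0.582  0.    -0.001 -0.111]
```

Request:
{"op": "step_arm", "data": {"rows": "0 0.3 0 0 0 -0.05 0.15;0 0.6 0 0 0 -0.1 0.15;0 0.841 0.05 0 0 -0.111 0.15;0 0.841 0.06 0 0 -0.111 0.15;0 0.841 0.3 0 0 -0.111 0.15;0 0.841 0.48 0 0 -0.111 0.15;0 0.841 0.56 0 0 -0.111 0.15;0 0.841 0.575 0 0 -0.111 0.15;0 0.841 0.575 0 0 -0.111 0.15"}}

```text
time: 24.35
tool_pos: [0.4526, -0.2466, 0.0537]
ee_rot: [[0.899, 0.438, 0.001], [0.438, -0.899, -0.004], [-0.0, 0.004, -1.0]]
force: [-0.8, 0.4, 0.0]
width: 0.575
grip_force: 0.0
```

Request:
{"op": "step_arm", "data": {"rows": "0 0 0 0 0 0 -1;0 0 0 0 0 0 -1;0 0 0 0 0 0 -1;0 0 0 0 0 0 -1", "force": 40}}

```text
time: 24.85
tool_pos: [0.4526, -0.2465, 0.0541]
ee_rot: [[0.899, 0.437, 0.002], [0.437, -0.899, -0.003], [0.0, 0.004, -1.0]]
force: [0.1, 2.5, 5.5]
width: 0.382
grip_force: 39.5
```

Request:
{"op": "step_arm", "data": {"rows": "0 0 0 0 0 0.04 -1;0 0 0 0 0 0.085 -1;0 0 0 0 0 0.13 -1;0 0 0 0 0 0.175 -1;0 0 0 0 0 0.22 -1;0 0 0 0 0 0.265 -1;0 0 0 0 0 0.31 -1;0 0 0 0 0 0.355 -1;0 0 0 0 0 0.4 -1;0 0 0 0 0 0.44 -1;0 0 0 0 0 0.47 -1;0 0 0 0 0 0.47 -1"}}

```text
time: 26.35
tool_pos: [0.4521, -0.248, 0.0542]
ee_rot: [[0.52, -0.854, 0.001], [-0.854, -0.52, -0.006], [0.006, 0.002, -1.0]]
force: [-3.6, -3.4, 6.1]
width: 0.382
grip_force: 39.4
```

```bash
python3 inv.py; python3 -c "
from h import *
s=bot.get_state();print(s['ft_torque'])"
```

```text
[ 0.45209267 -0.24798573  0.06215045] [-3.63762775 -3.41234227  6.09871649] 0.3824492978038621 39.40040946006775 [-0.52125716  0.42427387  1.95201135 -0.00689112  0.76126041  2.07796785]
plate tilt [ 0.00849308 -0.00059754  0.03654855] 230
blue rect ((0.4749920964241028, -0.23099400103092194), (0.10458486527204514, 0.05707145482301712), 6.166680812835693)
knob 3 [ 0.49035709 -0.21274063  0.10163363] ((0.49003297090530396, -0.21225693821907043), 0.0022731206845492125)
[-0.58388839  0.6130539  -0.02950785]
```

Request:
{"op": "step_arm", "data": {"rows": "0 0 0 0 0 0.03 -1;0 0 0 0 0 0.06 -1;0 0 0 0 0 0.08 -1"}}

```text
time: 26.78
tool_pos: [0.4518, -0.2481, 0.0541]
ee_rot: [[0.291, -0.957, 0.001], [-0.957, -0.291, -0.006], [0.006, 0.001, -1.0]]
force: [-3.9, -3.6, 5.8]
width: 0.387
grip_force: 39.4
```

```bash
python3 -c "
from h import *
s=bot.get_state();print(s['ft_torque'],s['force'],s['ee_rot'][:,0],s['joint_efforts'][5],s['q'][5])"
```

```text
[-0.72745852  0.72717996  0.1368004 ] [-3.87286467 -3.63959369  5.78216726] [ 0.29073074 -0.95678478  0.00620622] -0.24057657457888126 2.330656623329822
```

The moment matches the clutch slipping (about 0.12 N m). I release and retreat.

Request:
{"op": "step_arm", "data": {"rows": "0 0 0 0 0 0 0.15;0 0 0 0 0 0 0.15;0 0 0 0 0 0 0.15;0 0 0 0 0 0 0.15;0 0 -0.3 0 0 0 0.15;0 0 -0.6 0 0 0 0.15;0 0 -1 0 0 0 0.15;0 0 -1 0 0 0 0.15"}}

```text
time: 27.78
tool_pos: [0.4546, -0.2474, 0.2078]
ee_rot: [[0.291, -0.957, 0.01], [-0.957, -0.292, -0.009], [0.011, -0.007, -1.0]]
force: [0.5, 0.3, -0.4]
width: 0.571
grip_force: 0.0
```

Request:
{"op": "step_arm", "data": {"rows": "0.5 0.9 0 0 0 0 0.15;0.5 0.9 0 0 0 0 0.15;0.5 0.9 0 0 0 0 0.15;0.5 0.9 0 0 0 0 0.15"}}

```text
time: 28.28
tool_pos: [0.3432, -0.3578, 0.2022]
ee_rot: [[0.288, -0.958, -0.001], [-0.958, -0.288, -0.002], [0.001, 0.002, -1.0]]
force: [0.3, 0.6, -0.1]
width: 0.579
grip_force: 0.0
```

```bash
python3 inv.py
```

```text
[ 0.34317238 -0.35778138  0.2101515 ] [ 0.3074194   0.60099289 -0.14461007] 0.5787048111914525 0.0 [-0.8282741   0.22656235  1.80373292 -0.00214662  1.11086225  2.0220607 ]
plate tilt [0.00237425 0.0034679  0.03660181] 1117
blue rect ((0.4520217180252075, -0.24733152985572815), (0.15304800868034363, 0.08497074246406555), 6.588512420654297)
knob 109 [ 0.45276798 -0.24514626  0.0683828 ] ((0.45226621627807617, -0.24622149765491486), 0.01725727878510952)
```

The holder lies flat at plate height 36.6 mm (so the lid is shut), 9 mm from the mat's centre.

```bash
python3 -c "
from plant import bot
print(bot.sign_off())"
```

```text
the job is handed in; nothing more can be done
None
```

I handed the job in after about 28 s of the 72 s. The holder lies flat on its shut lid about 9 mm off the mat's centre, with the brass-band part loaded. The knob was turned about 1.7 rad clockwise with a clutch-level torque of 0.137 N m at the end, but I could not read the screw and slip angles directly, and sign-off returned no verdict.

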